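Level the bench shelf with a spirit level and keep it pressed

ROBOT

A 6-joint arm with a two-finger parallel gripper is mounted at the origin on a cart in front of the work surface, level with it; the furniture and walls round the work are solid. World frame = base frame: x ahead of the robot, y to its left, z up, the work surface at z = 0. Lengths are in m, angles in rad, forces in N, time in s.
With the tool pointing down it reaches from about 0.35 to 0.975 m from the base axis. Payload 4.9 kg.
Tool frame: the origin (TCP) lies at the very end of the fingers, on their centre line; the grasp point (between the pads) lies 19 mm behind it; z points along the fingers, y is the line along which they close (so a half turn about z gives the same grasp; the last joint's range is limited). The gripper opens to 85 mm and grips with 20 to 120 N. Pads are 22 mm wide; open, the fingers measure 114 mm over their backs; the gripper's body (76 mm by 85 mm) begins 54 mm behind the grasp point. The pads swing forward as they close: fully open they stand 13 mm farther back than shut.
Start: joints at [1.104, 0.053, 1.613, -0, 1.476, -0.119], TCP at [0.213, 0.588, 0.231] pointing down, gripper open.
Joint ranges: [-3.01, 3.01], [-1.01, 2.22], [0.06, 2.58], [-1.02, 4.17], [0.09, 2.62], [-3.14, 3.14]. Speed limits (rad/s): [2.57, 2.57, 3.14, 3.14, 3.14, 3.14].

INTERFACE

Orientations are given as a rotation vector (axis times angle).
In Python, from station import ctrl gives the robot as it stands.
- The arm moves only by the shell command python3 -m crank 'ROWS' [OPENING] [FORCE]. ROWS is text: rows parted by semicolons, each of 4 numbers parted by spaces: the shift along the world's x, y, z in units of 0.5 m (1.0 is 0.5 m), then the turn about the world's z in units of 90 degrees (1.0 is 90 degrees). In form: x y z turn; .... A call has exactly 5 rows; each row shifts and turns the commanded pose from where the row before left it; what a row does not reach is not made up. A row lasts 1/12 s, in which the tool goes at most 41.7 mm and 7.16 degrees, less where a joint would pass 70% of its speed; a pose out of reach is approached as far as the arm can. A call with a number of a shift or a turn outside -1 to 1 is refused whole. A call with a gripper value outside its range is refused whole. OPENING is the opening in per cent of the stroke, from 0 (shut) to 100 (fully open), set as the call begins (- or left out, the last holds). The fingers move at their own pace and stop on an object; FORCE is the grip in N (left out, the last holds). Time passes only in rows, so rows that do not move let the fingers close, or fill a call up. It gives the time, the measured TCP pose, the force, the opening and the grip force at its end, in the units of the state.
- ctrl.get_obs(): the state, without advancing time (a new reading comes with each control period).
- ctrl.get_image(name): name is "scene" or "top"; returns (picture, depth): 480x640x3 uint8, red, green, blue; 480x640 float32, m along the optical axis (not along the pixel's ray), 0 where there is no reading.
- ctrl.get_calibration(name): a dict with "fx", "fy", "cx", "cy" (pixels), "extrinsics" (4x4, takes a point from world to camera coordinates). Camera axes: x right, y down, z forward; pixel columns grow to the right and rows downward; lengths in m; the calibration is good to about 2 mm. A picture is of the moment at which its call begins. get_calibration takes no time and is no camera call.
- ctrl.finish_job(): hands the job in; it is judged then, once.
The state is a dict: "t": time; "q": joint angles; "dq": joint speeds; "effort": joint torques, N m; "tool_pos": TCP position; "tool_rot": TCP orientation; "contact_force": force on the tool from outside, world axes, zero at the start; "wrist_torque": the same for the moment, N m; "opening": finger opening in m; "grip_force": force on a finger pad.
Only numpy, scipy, OpenCV 4.12 (cv2) and the standard library are available. Lean on these libraries where they do the work, as an engineer would, in place of code of your own. Each camera call takes 0.05 s, during which the arm holds its last target. There are 200 camera calls.

TASK

Lift the loose blue lid off the spirit level's case by its knob and stand it aside on the bench, then take the yellow spirit level out and set it along the middle of the small aluminium shelf. Turn the round black levelling foot at the end of the shelf until the bubble sits centred between its two lines while the level is pressed down so far that the sprung shelf is fully seated on its foot. Finish holding it like that: the program ends with the hand still pressing the level down on the seated, level shelf; leave the other things on the bench alone.

Things in the scene. Friction and masses are not known exactly. Their poses are not given: they have to be found in the camera images.
- case: black storage tray of the spirit level, fixed to the bench, 70 x 166 x 4 mm flange with a 52 x 146 mm plinth on it whose top is 12 mm above the bench; origin at the centre of its underside (bench height), long axis = its y. Four small lugs, up to 22 mm above the bench, hold the ends of the level (they stand 47 to 69 mm from the middle along y); the middle 90 mm of the level is free on both sides
- lid: loose blue rectangular cover (a box open at the bottom), 64 x 158 mm, 62 mm high without its knob, walls 3 mm, 160 g, stands on the flange of the case (4 mm above the bench) and hides the level; origin at the centre of its lower rim, long axis = its y, z up. It lifts straight up; raise it at least 65 mm to clear the level
- lid_knob (a point): grip point of the lid: middle of its round black knob of 26 mm diameter and 24 mm height, 80 mm above the lid's lower rim
- level: yellow spirit level, a bar 24 mm wide (x), 120 mm long (y), 34 mm high, with a green vial in a black frame on the middle of its top (total height 40 mm), about 150 g; origin at the centre of its underside, z up. It starts in the case under the lid, underside 12 mm above the bench, lying along the case. Grip it across its 24 mm width at the middle
- bubble (a joint): position of the bubble in the vial, along the level's +y from the middle, m; it runs to the higher end, about 0.33 mm per mrad of tilt (0.33 m per rad), stops at 16 mm, and takes about 1 s to settle. Between the two lines means within 2 mm of the middle
- leveler: bench levelling shelf, fixed to the bench: dark steel base plate 100 x 300 x 8 mm; origin at the centre of its underside, long axis = its y. Hinge of the shelf at y = +125 mm, axis of the levelling foot at y = -130 mm. At the start the seated shelf hangs 0.012 to 0.022 rad low at the foot end: the foot needs about 0.75 to 1.4 rad clockwise. A tall cardboard box stands behind it
- shelf_mid (a point): middle of the shelf's top face, about 60 mm above the bench; its y axis runs along the shelf (the hinge at +y 120 mm, the foot at -y), z is the shelf's own upward normal. The aluminium shelf is 90 mm wide (x) and 205 mm long (y), from y = -95 to +110 mm, on a narrower dark carrier arm that is forked round the foot's screw
- shelf (a joint): lift of the shelf off its carrier arm, which rests on the foot, rad: springs hold the foot end up at 0.02 when nothing presses on it; 0 = fully seated. About 5 N pressed down at mid shelf (beside the level's own weight) seat it; 8 to 15 N are right to hold it. The tilt that counts is the seated one: an unpressed shelf stands 0.02 rad higher at the foot end
- foot_grip (a point): grip point on the levelling foot: on the upright axis of a round knurled black knob, 34 mm diameter, from 84 to 114 mm above the bench, grip point 102 mm above it (fork under 60 mm). The knob keeps its height. Clockwise from above raises the foot end by 0.016 rad of tilt per rad of turn; friction 0.1 N m, stays where left, has over 1.7 rad of clockwise travel
- glue_bottle: white glue bottle with a blue nozzle, 36 mm wide, 106 mm tall, bystander; origin at the centre of its underside
- driver_2: blue screwdriver lying on the bench, 164 mm long, bystander; origin at the middle of its underside
- sleeve_pair_1: blue-grey soft-touch shell pair with a strip of yellow tape, 52 x 118 x 41 mm, bystander; origin at the centre of its underside

How it is judged:
By the outcome, as a careful person would: the job done as asked, in the order asked, and still so for the second after the job is handed in, while the arm keeps its last pose, push and grip.
It also fails if it takes over 67 s, if anything falls off the work surface, if the arm or the gripper's body presses on something with over 40 N, if the wrist force passes 120 N, or if a joint passes its speed limit or range.

## Working session

There is one attempt and no reset: what is moved stays moved. The work goes in short steps, Python scripts to look and compute and a shell command to move; the robot and the scene stay as the last step left them, time stands still between calls to the robot, and variables do not carry over. Pictures are saved under pics/ and viewed, at most 10 in all, crops included, and the job is handed in when it is done.

```bash
ls; mkdir -p pics
cat > h.py <<'E'
import numpy as np,cv2
from station import ctrl
def grab(n):
    im,d=ctrl.get_image(n); c=ctrl.get_calibration(n); return im,d,c
def world(u,v,c,z=None,d=None):
    T=np.linalg.inv(np.array(c["extrinsics"])); r=np.array([(u-c["cx"])/c["fx"],(v-c["cy"])/c["fy"],1.])
    if d is not None: return T[:3,:3]@(r*d)+T[:3,3]
    w=T[:3,:3]@r; o=T[:3,3]; return o+w*(z-o[2])/w[2]
def cloud(d,c):
    v,u=np.mgrid[:480,:640]; P=np.stack([(u-c["cx"])/c["fx"]*d,(v-c["cy"])/c["fy"]*d,d],-1)
    T=np.linalg.inv(np.array(c["extrinsics"])); W=P@T[:3,:3].T+T[:3,3]; W[d<=0]=np.nan; return W
def save(n,im): cv2.imwrite("pics/"+n+".png",im[...,::-1])
E
python3 - <<'E'
from h import *
a=[]
for n in("scene","top"):
    im,d,c=grab(n); a.append(cv2.resize(im,(640,480))); np.savez("pics/"+n,im=im,d=d)
    T=np.linalg.inv(np.array(c["extrinsics"])); print(n,T.round(3).tolist(),c["fx"])
    save(n+"0",im)
print(ctrl.get_obs())
E
```

```text
pics
scene [[0.674, -0.534, 0.51, 0.017], [-0.739, -0.476, 0.478, -0.597], [-0.012, -0.699, -0.715, 0.881], [0.0, 0.0, 0.0, 1.0]] 515.9998879665861
top [[-0.01, -0.995, 0.095, 0.47], [-1.0, 0.01, -0.005, -0.037], [0.004, -0.095, -0.996, 1.32], [0.0, 0.0, 0.0, 1.0]] 511.85221607637453
{'t': 0.1, 'q': array([ 1.10399143e+00,  5.32978766e-02,  1.61415993e+00,  1.48674633e-05,
        1.47603781e+00, -1.18979073e-01]), 'dq': array([-0.00061806, -0.0031354 , -0.00139873, -0.00174808,  0.00146884,
       -0.00119396]), 'effort': array([ 3.19439541e-04, -3.94908321e+01, -3.71362603e+01, -1.32690957e-04,
        3.90381902e-03,  6.35742445e-07]), 'tool_pos': array([0.212757  , 0.58706151, 0.23017968]), 'tool_rot': array([-5.43517951e-01, -3.09364568e+00,  2.85464743e-03]), 'contact_force': array([-0.43862632, -0.25048244, -0.92296306]), 'wrist_torque': array([ 0.04548393, -0.01458002,  0.00154348]), 'grip_force': 0.0, 'opening': 0.08568109535153093}
```

View pics/scene0.png

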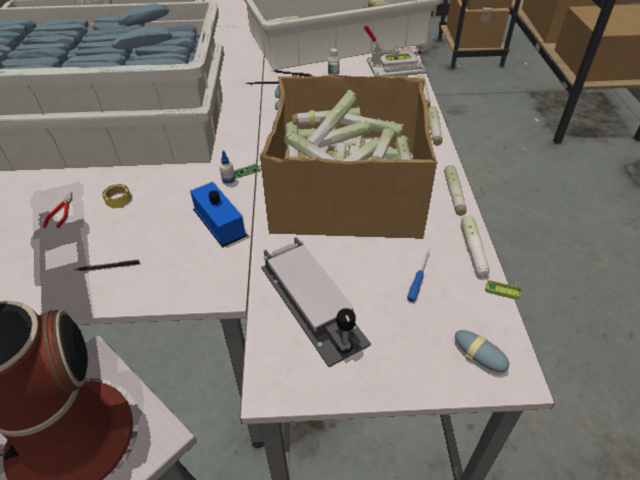

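View pics/top0.png

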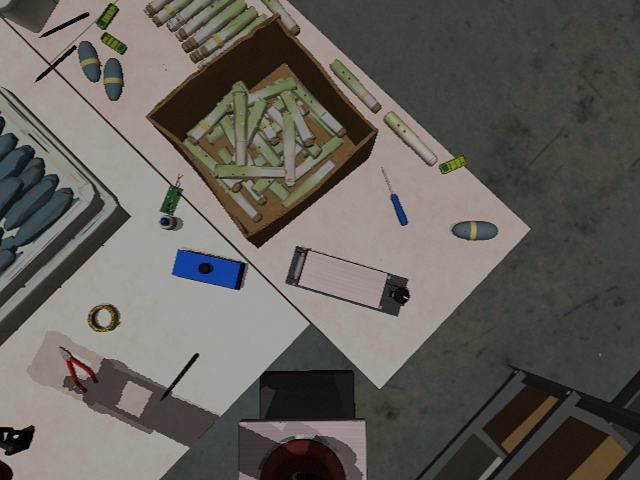

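The scene view shows the lid at (218,214), the shelf at (312,285) and the foot at (346,318). In the top view the lid is at (209,269) with its knob at (205,268), the shelf at (340,278) with its hinge bar at (294,265), and the foot at (400,296). The glue bottle is at (168,222).

Run:
```python
from h import *
S={n:(np.load(f"pics/{n}.npz"),ctrl.get_calibration(n)) for n in("scene","top")}
for n,(z,c) in S.items():
    im,d=z["im"],z["d"]; W=cloud(d,c); hsv=cv2.cvtColor(im,cv2.COLOR_RGB2HSV)
    x,y,zz=W[...,0],W[...,1],W[...,2]
    def rect(m,name):
        k,l,s,_=cv2.connectedComponentsWithStats(m.astype(np.uint8)); i=1+np.argmax(s[1:,4]); m=l==i
        p=W[m]; r=cv2.minAreaRect(p[:,:2].astype(np.float32)); b=cv2.boxPoints(r)
        print(n,name,m.sum(),"c",np.round(r[0],4),"sz",np.round(r[1],3),"ang",round(r[2],2),"z",np.median(p[:,2]).round(4),"med",np.median(p,0).round(4))
    blue=(hsv[...,0]>105)&(hsv[...,0]<125)&(hsv[...,1]>180)
    rect(blue&(zz>.055)&(zz<.075),"lidtop")
    near=(x>.35)&(x<.6)&(y>0.1)&(y<.35)
    rect(near&(zz>.078)&(zz<.1),"knob")
    ns=(x>.3)&(x<.62)&(y>-.26)&(y<.1)
    rect(ns&(zz>.045)&(zz<.075)&(hsv[...,2]>100),"shelf")
    rect(ns&(zz>.003)&(zz<.07),"levelerall")
    rect(ns&(y<-.1)&(zz>.095)&(zz<.125),"foot")
    g=(x>.45)&(x<.72)&(y>.2)&(y<.4); rect(g&(zz>.03)&(zz<.13)&~blue,"glue")
    m=ns&(zz>.045)&(zz<.075)&(hsv[...,2]>100); p=W[m]; A=np.c_[p[:,:2],np.ones(len(p))]; print(np.linalg.lstsq(A,p[:,2],rcond=None)[0])
```

```text
scene lidtop 1038 c [0.5298 0.2267] sz [0.16  0.063] ang 76.4 z 0.0648 med [0.5224 0.2097 0.0648]
scene knob 111 c [0.5306 0.2265] sz [0.026 0.024] ang 35.71 z 0.0927 med [0.5297 0.2231 0.0927]
scene shelf 3544 c [ 0.507  -0.0944] sz [0.233 0.094] ang 72.22 z 0.0591 med [ 0.5012 -0.108   0.0591]
scene levelerall 5882 c [ 0.5126 -0.1016] sz [0.347 0.122] ang 71.36 z 0.0576 med [ 0.4816 -0.1347  0.0576]
scene foot 321 c [ 0.4599 -0.2434] sz [0.035 0.033] ang 40.81 z 0.1123 med [ 0.456  -0.246   0.1123]
scene glue 223 c [0.6487 0.3296] sz [0.029 0.036] ang 54.54 z 0.0559 med [0.6456 0.325  0.0559]
[ 0.00910404 -0.00119345  0.0542814 ]
top lidtop 1549 c [0.5303 0.2319] sz [0.157 0.063] ang 76.79 z 0.0666 med [0.5294 0.2265 0.0666]
top knob 102 c [0.53   0.2319] sz [0.024 0.024] ang 4.59 z 0.0952 med [0.5299 0.2304 0.0952]
top shelf 2979 c [ 0.5012 -0.1046] sz [0.207 0.089] ang 72.92 z 0.0605 med [ 0.5012 -0.1041  0.0605]
top levelerall 4483 c [ 0.496 -0.115] sz [0.318 0.125] ang 70.2 z 0.0594 med [ 0.498  -0.1073  0.0594]
top foot 192 c [ 0.4597 -0.2381] sz [0.034 0.034] ang 29.35 z 0.1138 med [ 0.4587 -0.2373  0.1138]
top glue 137 c [0.6477 0.3338] sz [0.033 0.032] ang 14.79 z 0.0604 med [0.6444 0.3281 0.0604]
[-0.0010081   0.00240175  0.06132582]
```

```bash
R="0.042 -0.048 -0.012 -0.062"
python3 -m crank '0.042 -0.048 -0.012 -0.062;0.042 -0.048 -0.012 -0.062;0.042 -0.048 -0.012 -0.062;0.042 -0.048 -0.012 -0.062;0.042 -0.048 -0.012 -0.062' 70 40
python3 -m crank '0.042 -0.048 -0.012 -0.062;0.042 -0.048 -0.012 -0.062;0.042 -0.048 -0.012 -0.062;0.042 -0.048 -0.012 -0.062;0.042 -0.048 -0.012 -0.062'
python3 -m crank '0.042 -0.048 -0.012 -0.062;0.042 -0.048 -0.012 -0.062;0.042 -0.048 -0.012 -0.062;0.042 -0.048 -0.012 -0.062;0 0 0 0'
python3 -m crank '0.036 -0.042 0 -0.062;0 0 0 0;0 0 0 0;0 0 0 0;0 0 0 0'
python3 -c "
from station import ctrl
o=ctrl.get_obs()
from scipy.spatial.transform import Rotation as R
m=R.from_rotvec(o['tool_rot']).as_matrix();print(o['tool_pos'],m.round(4),o['q'],o['contact_force'])"
```

```text
t: 0.52
tool_pos: [0.3184, 0.4662, 0.2004]
tool_rot: [-1.28, -2.869, 0.001]
contact_force: [0.6, 0.8, -0.6]
opening: 0.0594
grip_force: 0.0
t: 0.93
tool_pos: [0.4235, 0.3461, 0.1706]
tool_rot: [-1.934, -2.475, 0.001]
contact_force: [0.2, 0.2, -0.7]
opening: 0.0598
grip_force: 0.0
t: 1.35
tool_pos: [0.5089, 0.2475, 0.1455]
tool_rot: [2.379, 2.05, -0.004]
contact_force: [0.6, -0.6, -0.6]
opening: 0.0602
grip_force: 0.0
t: 1.77
tool_pos: [0.5243, 0.2313, 0.1472]
tool_rot: [-2.467, -1.944, 0.0]
contact_force: [-0.9, -1.1, -0.1]
opening: 0.0596
grip_force: 0.0
[0.52428858 0.23132569 0.14715859] [[ 2.338e-01  9.723e-01 -5.000e-04]
 [ 9.723e-01 -2.338e-01  2.000e-04]
 [ 1.000e-04 -6.000e-04 -1.000e+00]] [ 2.85515704e-01 -3.29423444e-03  1.81375226e+00  3.45174852e-04
  1.33159872e+00  5.21455529e-01] [-0.91074876 -1.05663173 -0.0955216 ]
```

```bash
python3 -m crank '0.012 0 -0.03 0;0 0 -0.03 0;0 0 -0.03 0;0 0 -0.03 0;0 0 -0.03 0'
python3 -m crank '0 0 0 0;0 0 0 0;0 0 0 0;0 0 0 0;0 0 0 0' 10 50
python3 -m crank '0 0 0 0;0 0 0.01 0;0 0 0.01 0;0 0 0.01 0;0 0 0.01 0'
python3 - <<'E'
from h import *
z=np.load("pics/top.npz");c=ctrl.get_calibration("top");W=cloud(z["d"],c);g=z["im"].max(-1)
a=np.radians(76.6)
for C in((.43,.347),(.41,.36),(.41,.35),(.40,.37)):
    D=W[...,:2]-C; u=D@[np.cos(a),np.sin(a)]; v=D@[-np.sin(a),np.cos(a)]
    for e in(.0,.015):
        m=(abs(u)<.079+e)&(abs(v)<.032+e); print(C,e,m.sum(),(m&(abs(W[...,2])>.006)).sum(),(m&(g<150)).sum(),(m&((z["im"].max(-1).astype(int)-z["im"].min(-1))>60)).sum())
E
```

```text
t: 2.18
tool_pos: [0.5304, 0.2315, 0.0717]
tool_rot: [-2.467, -1.945, -0.0]
contact_force: [0.4, 0.1, 0.4]
opening: 0.0599
grip_force: 0.0
t: 2.6
tool_pos: [0.5315, 0.2309, 0.0733]
tool_rot: [2.468, 1.942, 0.002]
contact_force: [0.5, 0.5, 1.7]
opening: 0.0247
grip_force: 49.3
t: 3.02
tool_pos: [0.5311, 0.2305, 0.093]
tool_rot: [2.469, 1.942, 0.001]
contact_force: [-0.1, 0.4, -1.3]
opening: 0.0246
grip_force: 49.2
(0.43, 0.347) 0.0 1557 54 0 0
(0.43, 0.347) 0.015 2719 80 0 0
(0.41, 0.36) 0.0 1557 44 0 0
(0.41, 0.36) 0.015 2737 83 0 0
(0.41, 0.35) 0.0 1569 48 0 0
(0.41, 0.35) 0.015 2735 74 0 0
(0.4, 0.37) 0.0 1561 41 0 0
(0.4, 0.37) 0.015 2734 81 23 0
```

```bash
python3 -m crank '0 0 0.02 0;0 0 0.03 0;0 0 0.03 0;0 0 0.03 0;0 0 0.03 0'
python3 -m crank '-0.03 0.03 0 0;-0.055 0.055 0 0;-0.06 0.06 0 0;-0.057 0.055 0 0;-0.04 0.04 0 0'
python3 -m crank '0 0 -0.04 0;0 0 -0.04 0;0 0 -0.04 0;0 0 -0.03 0;0 0 -0.02 0'
python3 -m crank '0 0 -0.01 0;0 0 -0.006 0;0 0 -0.004 0;0 0 0 0;0 0 0 0'
```

```text
t: 3.43
tool_pos: [0.5311, 0.2305, 0.1639]
tool_rot: [2.469, 1.942, 0.001]
contact_force: [-0.6, -0.1, -1.3]
opening: 0.0237
grip_force: 49.2
t: 3.85
tool_pos: [0.4084, 0.3517, 0.1632]
tool_rot: [-2.468, -1.943, -0.001]
contact_force: [0.8, 0.2, -2.0]
opening: 0.0242
grip_force: 49.4
t: 4.27
tool_pos: [0.4097, 0.3496, 0.0761]
tool_rot: [-2.469, -1.942, 0.003]
contact_force: [-0.4, 0.1, -1.9]
opening: 0.0244
grip_force: 49.5
t: 4.68
tool_pos: [0.4116, 0.3506, 0.0693]
tool_rot: [2.469, 1.942, 0.004]
contact_force: [-1.8, -1.6, 3.6]
opening: 0.0239
grip_force: 50.1
```

```bash
python3 -m crank '0 0 0 0;0 0 0 0;0 0 0 0;0 0 0.02 0;0 0 0.04 0' 60
python3 -m crank '0 0 0.05 0;0 0 0.05 0;0 0 0.05 0;0 0 0.02 0;0 0 0 0'
python3 - <<'E'
from h import *
for n in("top","scene"):
    im,d,c=grab(n); np.savez("pics/"+n+"1",im=im,d=d); W=cloud(d,c); hsv=cv2.cvtColor(im,cv2.COLOR_RGB2HSV)
    near=(abs(W[...,0]-.53)<.08)&(abs(W[...,1]-.23)<.11); z=W[...,2]
    m=near&(z>.03)&(z<.06); p=W[m]; r=cv2.minAreaRect(p[:,:2].astype(np.float32)); print(n,m.sum(),np.round(r[0],4),np.round(r[1],3),r[2],np.median(p[:,2]))
    y=near&(hsv[...,0]>18)&(hsv[...,0]<35)&(hsv[...,1]>120)&(z>.035); p=W[y]; r=cv2.minAreaRect(p[:,:2].astype(np.float32)); print("yel",y.sum(),np.round(r[0],4),np.round(r[1],3),r[2])
    m=(abs(W[...,0]-.41)<.06)&(abs(W[...,1]-.35)<.1)&(z<.07)&(z>.055)&(hsv[...,0]>105)&(hsv[...,1]>150); p=W[m]; r=cv2.minAreaRect(p[:,:2].astype(np.float32)); print("lid",m.sum(),np.round(r[0],4),np.round(r[1],3),r[2],np.median(p[:,2]))
    v,u=np.where(y); v=int(v.mean());u=int(u.mean()); 
    if n=="scene": a=cv2.resize(im[150:310,150:390],None,fx=3,fy=3,interpolation=3)
save("s1",a)
E
```

```text
t: 5.1
tool_pos: [0.4088, 0.3488, 0.0952]
tool_rot: [-2.469, -1.942, 0.009]
contact_force: [0.4, 0.1, 0.7]
opening: 0.0512
grip_force: 0.0
t: 5.52
tool_pos: [0.4124, 0.3512, 0.1865]
tool_rot: [2.469, 1.942, 0.011]
contact_force: [0.0, -0.0, 0.3]
opening: 0.0515
grip_force: 0.0
top 491 [0.5299 0.2323] [0.121 0.025] 76.92262268066406 0.04770935241459218
yel 315 [0.493  0.2511] [0.134 0.105] 76.90740966796875
lid 1235 [0.4105 0.3479] [0.151 0.064] 77.39237213134766 0.06245607178935608
scene 439 [0.5309 0.2262] [0.124 0.026] 76.79025268554688 0.04501092539349383
yel 257 [0.5307 0.2272] [0.117 0.026] 76.18607330322266
lid 999 [0.4109 0.3457] [0.161 0.062] 76.55663299560547 0.06106153962170824
```

View pics/s1.png

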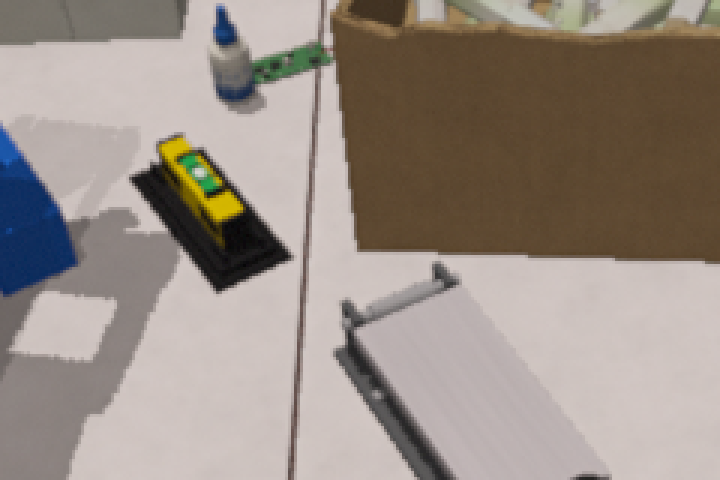

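The level is in the case at crop (203,180), with the bubble mid-vial at (200,174). The blue lid stands on the bench at the left. Next I grip the level.

```bash
python3 -m crank '0.03 -0.03 0 0;0.06 -0.06 0 0;0.06 -0.06 0 0;0.058 -0.058 0 0;0.03 -0.03 0 0'
python3 -m crank '0 0 -0.05 0;0 0 -0.06 0;0 0 -0.06 0;0 0 -0.06 0;0 0 -0.04 0'
python3 -m crank '0 0 -0.03 0;0 0 -0.02 0;0 0 -0.013 0;0 0 0 0;0 0 0 0'
python3 -m crank '0 0 0 0;0 0 0 0;0 0 0 0;0 0 0 0;0 0 0 0' 10 50
python3 -m crank '0 0 0.01 0;0 0 0.02 0;0 0 0.03 0;0 0 0.03 0;0 0 0.03 0'
```

```text
t: 6.03
tool_pos: [0.5295, 0.2288, 0.1794]
tool_rot: [-2.472, -1.939, 0.006]
contact_force: [-0.9, 0.7, -0.2]
opening: 0.0511
grip_force: 0.0
t: 6.45
tool_pos: [0.5247, 0.2308, 0.0412]
tool_rot: [-2.467, -1.94, 0.013]
contact_force: [-0.8, -1.1, -0.0]
opening: 0.0516
grip_force: 0.0
t: 6.87
tool_pos: [0.5284, 0.2321, 0.0156]
tool_rot: [-2.469, -1.942, 0.001]
contact_force: [0.7, 0.0, 0.3]
opening: 0.0515
grip_force: 0.0
t: 7.28
tool_pos: [0.5298, 0.2325, 0.0175]
tool_rot: [2.468, 1.942, 0.004]
contact_force: [1.0, -1.2, 6.3]
opening: 0.0232
grip_force: 50.1
t: 7.7
tool_pos: [0.527, 0.2318, 0.0753]
tool_rot: [-2.468, -1.941, 0.005]
contact_force: [0.5, 0.2, -1.7]
opening: 0.0235
grip_force: 50.3
```

Run:
```python
from h import *
for n in("scene","top"):
    z=np.load(f"pics/{n}.npz");W=cloud(z["d"],ctrl.get_calibration(n)); h=z["im"].astype(int)
    m=(W[...,2]>.1)&(abs(W[...,1])<.35)&(W[...,0]>.35)&(W[...,0]<1.1)&~((W[...,1]<-.2)&(W[...,0]<.5))
    for y in np.arange(-.25,.3,.05):
        k=m&(abs(W[...,1]-y)<.025)
        if k.sum()>3: print(n,round(y,2),np.sort(W[k][:,0])[2].round(3),W[k][:,2].max().round(3))
print(ctrl.get_obs()["tool_pos"])
```

```text
scene -0.2 0.814 0.233
scene -0.15 0.766 0.235
scene -0.1 0.721 0.235
scene -0.05 0.679 0.233
scene -0.0 0.64 0.235
scene 0.05 0.609 0.233
scene 0.1 0.586 0.242
scene 0.15 0.613 0.243
scene 0.2 0.687 0.235
scene 0.25 0.757 0.233
top -0.2 0.818 0.225
top -0.15 0.772 0.238
top -0.1 0.725 0.238
top -0.05 0.683 0.238
top -0.0 0.644 0.238
top 0.05 0.613 0.237
top 0.1 0.585 0.243
top 0.15 0.607 0.246
top 0.2 0.674 0.237
top 0.25 0.539 0.237
[0.52703223 0.23176856 0.07526543]
```

```bash
python3 -m crank '-0.03 0 0.05 0;-0.04 0 0.05 0;-0.04 0 0.05 0;-0.03 -0.05 0 0;-0.02 -0.06 0 0'
python3 -m crank '0 -0.075 0 0;0 -0.08 0 0;0 -0.08 0 0;0 -0.08 0 0;0 -0.075 0 0'
python3 -m crank '0.025 -0.06 0 -0.02;0.03 -0.06 0 -0.026;0.025 -0.04 0 0;0.02 -0.02 0 0;0 0 0 0'
python3 -m crank '0 0 -0.02 0;0 0 -0.03 0;0 0 -0.03 0;0 0 -0.03 0;0 0 0 0'
python3 -c "
from station import ctrl
o=ctrl.get_obs()
from scipy.spatial.transform import Rotation as R
import numpy as np
m=R.from_rotvec(o['tool_rot']).as_matrix();print(o['tool_pos'],np.degrees(np.arctan2(m[1,1],m[0,1])),m[:,2])"
```

```text
t: 8.12
tool_pos: [0.4474, 0.1779, 0.1523]
tool_rot: [2.466, 1.947, 0.003]
contact_force: [0.0, -0.9, -2.0]
opening: 0.023
grip_force: 50.5
t: 8.53
tool_pos: [0.447, -0.0195, 0.1501]
tool_rot: [-2.468, -1.941, 0.002]
contact_force: [0.4, -0.1, -1.9]
opening: 0.0231
grip_force: 50.5
t: 8.95
tool_pos: [0.4988, -0.1098, 0.1502]
tool_rot: [-2.54, -1.847, 0.001]
contact_force: [0.1, -0.7, -1.2]
opening: 0.0232
grip_force: 50.4
t: 9.37
tool_pos: [0.4946, -0.1055, 0.091]
tool_rot: [-2.53, -1.849, 0.007]
contact_force: [-0.4, -0.0, -2.9]
opening: 0.0233
grip_force: 50.3
[ 0.49455475 -0.10550601  0.09095516] -17.69910737487762 [-0.00842672  0.00345494 -0.99995853]
```

```bash
python3 -m crank '0 0 -0.01 0;0 0 -0.01 0;0 0 0 0;0 0 0 0;0 0 0 0'
python3 -c "
from h import *
from scipy.spatial.transform import Rotation as R
for i in range(2):
    im,d,c=grab(['top','scene'][i]);W=cloud(d,c);o=ctrl.get_obs()
    m=R.from_rotvec(o['tool_rot']).as_matrix();print(o['tool_pos'],np.degrees(np.arctan2(m[1,1],m[0,1])),m[:,2])
    h=cv2.cvtColor(im,cv2.COLOR_RGB2HSV);y=(h[...,0]>18)&(h[...,0]<35)&(h[...,1]>120)&(abs(W[...,0]-.5)<.08)&(abs(W[...,1]+.11)<.1)
    p=W[y];r=cv2.minAreaRect(p[:,:2].astype(np.float32));print(y.sum(),r,np.percentile(p[:,2],[2,50,98]))
save('s2',cv2.resize(im[180:380,220:400],None,fx=3,fy=3,interpolation=3))
"
```

```text
t: 9.78
tool_pos: [0.4989, -0.108, 0.0865]
tool_rot: [2.537, 1.851, 0.001]
contact_force: [0.8, 0.6, -1.7]
opening: 0.0233
grip_force: 50.3
[ 0.49895489 -0.10804142  0.08656985] -17.76281797837474 [ 1.23819932e-03 -4.58987621e-04 -9.99999128e-01]
1 ((0.4964345693588257, -0.06492287665605545), (0.0, 0.0), 0.0) [0.40123365 0.40123365 0.40123365]
[ 0.49894596 -0.10807272  0.08652485] -17.76828790261809 [ 1.17909066e-03 -4.28916068e-04 -9.99999213e-01]
338 ((0.4876660406589508, -0.11181088536977768), (0.05220206454396248, 0.11152133345603943), 7.462908744812012) [0.08364462 0.11329445 0.14625915]
```

View pics/s2.png

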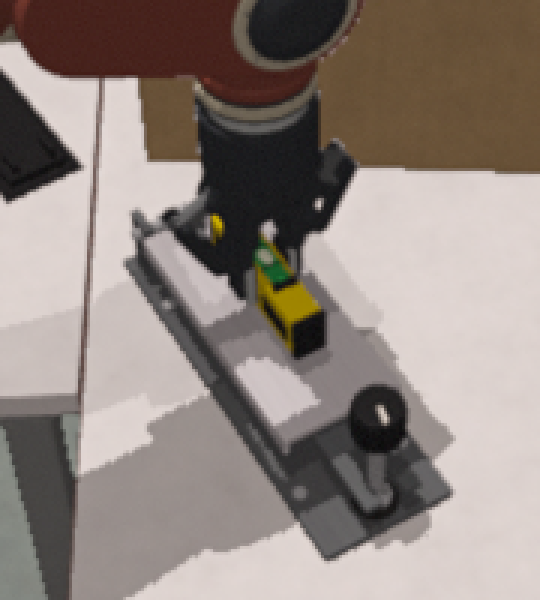

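The level is held over the shelf in line with it, its near end at crop (310,330) and the foot knob at (378,420). I lower it until contact.

```bash
python3 -m crank '0.001 -0.007 -0.012 0;0 0 -0.012 0;0 0 -0.01 0;0 0 0 0;0 0 0 0'
python3 -m crank '0 0 -0.003 0;0 0 -0.002 0;0 0 0 0;0 0 0 0;0 0 0 0'
```

```text
t: 10.3
tool_pos: [0.4983, -0.1112, 0.0678]
tool_rot: [-2.537, -1.851, 0.002]
contact_force: [-0.2, 0.8, -2.1]
opening: 0.0234
grip_force: 50.3
t: 10.72
tool_pos: [0.4991, -0.1114, 0.0665]
tool_rot: [2.538, 1.852, 0.0]
contact_force: [-0.3, -0.4, -1.6]
opening: 0.0231
grip_force: 50.3
```

```bash
python3 -m crank '0 0 -0.002 0;0 0 -0.002 0;0 0 0 0;0 0 0 0;0 0 0 0'
python3 -m crank '0 0 -0.002 0;0 0 0 0;0 0 0 0;0 0 0 0;0 0 0 0'
```

```text
t: 11.13
tool_pos: [0.4993, -0.1116, 0.0649]
tool_rot: [2.537, 1.851, 0.0]
contact_force: [-1.5, -0.8, 3.5]
opening: 0.0233
grip_force: 51.2
t: 11.55
tool_pos: [0.4994, -0.1116, 0.0638]
tool_rot: [2.537, 1.851, 0.001]
contact_force: [-2.0, -1.1, 5.2]
opening: 0.0232
grip_force: 51.4
```

```bash
python3 -m crank '0 0 0 0;0 0 0 0;0 0 0 0;0 0 0.02 0;0 0 0.03 0' 60
python3 -m crank '0 0 0.05 0;0 0 0.05 0;0 0 0.04 0;-0.01 -0.04 0 0;-0.02 -0.06 0 0'
python3 -m crank '-0.02 -0.07 0 0;-0.02 -0.06 0 0;-0.01 -0.027 0 0;0 0 0 0;0 0 0 0'
cat > look.py <<'E'
from h import *
import sys
from scipy.spatial.transform import Rotation as R
tag=sys.argv[1]; out=[]
for n in("top","scene"):
    im,d,c=grab(n);W=cloud(d,c);h=cv2.cvtColor(im,cv2.COLOR_RGB2HSV);z=W[...,2]
    E=np.array(c["extrinsics"])
    near=(abs(W[...,0]-.5)<.07)&(abs(W[...,1]+.11)<.09)
    ye=near&(h[...,0]>18)&(h[...,0]<35)&(h[...,1]>120)&(z>.08)&(z<.12)
    p=W[ye]
    if len(p)>20: r=cv2.minAreaRect(p[:,:2].astype(np.float32));print(n,"level",ye.sum(),np.round(r[0],4),np.round(r[1],3),round(r[2],1),np.median(p[:,2]))
    # tilt: shelf plane minus bench plane along shelf dir
    s=np.array([.297,.955])
    D=W[...,:2]-[.4995,-.1115]; u=D@s; v=D@[s[1],-s[0]]
    sh=(u>-.09)&(u<.105)&(abs(v)>.017)&(abs(v)<.04)&(abs(z-.06)<.012)
    q=W[sh]; 
    if len(q)>100:
        k=np.linalg.lstsq(np.c_[u[sh],v[sh],np.ones(len(q))],q[:,2],rcond=None)[0]
        b=(abs(z)<.012)&(abs(u)<.3)&(abs(v)>.055)&(abs(v)<.15); kb=np.linalg.lstsq(np.c_[u[b],v[b],np.ones(b.sum())],z[b],rcond=None)[0]
        print("shelf slope(+ = hinge high)",k.round(4),"bench",kb.round(4),len(q),b.sum())
    g=near&(h[...,0]>40)&(h[...,0]<90)&(h[...,1]>90)&(z>.08)
    w=near&(h[...,1]<90)&(h[...,2]>150)&(z>.09)&(z<.115)&(abs(v)<.012)&(abs(u)<.025)
    for nm,m in(("green",g),("white",w)):
        if m.any():
            P=np.array([world(b,a,c,z=.099) for a,b in np.argwhere(m)]);t=(P[:,:2]-[.4995,-.1115])@s
            print(" ",nm,m.sum(),"along",t.mean().round(4),t.min().round(4),t.max().round(4))
    a=cv2.resize(im[190:350,230:390] if n=="scene" else im[235:325,280:420],(480,480) if n=="scene" else (480,309),interpolation=3); out.append(cv2.copyMakeBorder(a,0,480-a.shape[0],0,0,0))
o=ctrl.get_obs();m=R.from_rotvec(o['tool_rot']).as_matrix();print(o['t'],o['tool_pos'],np.degrees(np.arctan2(m[1,1],m[0,1])),o['contact_force'])
im=cv2.resize(np.hstack(out),(800,400),interpolation=cv2.INTER_AREA);save(tag,im)
E
python3 look.py s3
```

```text
t: 11.97
tool_pos: [0.4974, -0.1108, 0.0869]
tool_rot: [-2.535, -1.85, 0.004]
contact_force: [1.3, 1.2, -0.2]
opening: 0.0507
grip_force: 0.0
t: 12.38
tool_pos: [0.4858, -0.161, 0.1614]
tool_rot: [2.531, 1.854, 0.005]
contact_force: [0.2, 0.3, -0.7]
opening: 0.0514
grip_force: 0.0
t: 12.8
tool_pos: [0.4589, -0.2403, 0.1587]
tool_rot: [2.539, 1.849, 0.001]
contact_force: [0.2, -1.0, 0.3]
opening: 0.0512
grip_force: 0.0
top level 332 [ 0.4982 -0.1118] [0.113 0.024] 72.5 0.0944274417113179
shelf slope(+ = hinge high) [0.0027 0.0001 0.0604] bench [0.0047 0.0042 0.0006] 1488 12938
  green 104 along -0.0044 -0.1349 0.0245
  white 13 along -0.0 -0.0056 0.0049
scene level 280 [ 0.4979 -0.1142] [0.118 0.024] 72.9 0.09187193527540266
shelf slope(+ = hinge high) [ 0.0018 -0.0004  0.0591] bench [ 0.0026  0.002  -0.0007] 1127 15661
  green 49 along 0.0111 -0.0071 0.0218
  white 2 along 0.0182 0.0118 0.0245
12.9 [ 0.4592029  -0.23920357  0.15847073] -17.73631543723992 [-0.76771938  1.50009655  0.33042796]
```

View pics/s3.png

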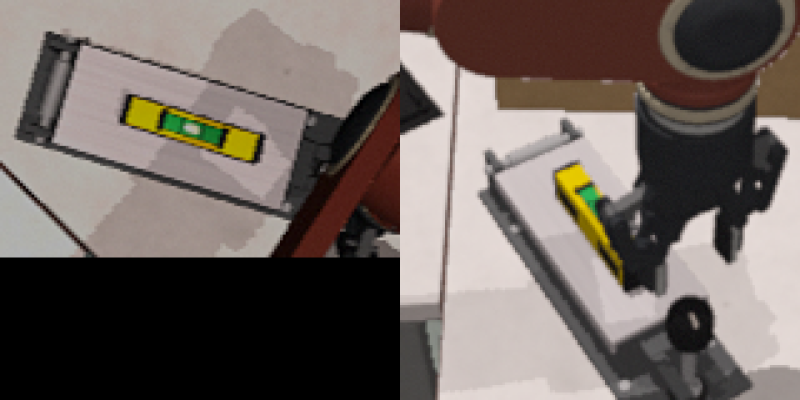

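The level sits along the middle of the shelf. In the top view it is at (193,128) with the unpressed bubble near mid-vial at (190,128), so the seated shelf is about 0.021 rad low at the foot. That needs about 1.3 rad clockwise.

```bash
python3 -m crank '0.001 -0.001 -0.03 0;0 0 -0.04 0;0 0 -0.04 0;0 0 -0.03 0;0 0 -0.011 0'
python3 -m crank '0 0 0 0;0 0 0 0;0 0 0 0;0 0 0 0;0 0 0 0' 10 60
python3 -m crank '0 0 0 -0.03;0 0 0 -0.06;0 0 0 -0.075;0 0 0 -0.075;0 0 0 -0.075'
python3 -m crank '0 0 0 -0.075;0 0 0 -0.075;0 0 0 -0.075;0 0 0 -0.075;0 0 0 -0.075'
python3 -m crank '0 0 0 -0.075;0 0 0 -0.06;0 0 0 -0.005;0 0 0 0;0 0 0 0'
python3 look.py s4
```

```text
t: 13.32
tool_pos: [0.4584, -0.2381, 0.08]
tool_rot: [-2.532, -1.852, 0.002]
contact_force: [-1.2, 0.2, -0.5]
opening: 0.0516
grip_force: 0.0
t: 13.73
tool_pos: [0.4603, -0.2395, 0.0826]
tool_rot: [2.537, 1.852, 0.004]
contact_force: [5.9, 1.2, -9.4]
opening: 0.0322
grip_force: 60.5
t: 14.15
tool_pos: [0.4609, -0.2398, 0.0827]
tool_rot: [2.916, 1.166, 0.006]
contact_force: [8.6, -1.4, -12.4]
opening: 0.0329
grip_force: 60.5
t: 14.57
tool_pos: [0.4614, -0.2405, 0.0827]
tool_rot: [3.128, 0.269, 0.008]
contact_force: [10.2, -4.0, -14.6]
opening: 0.0325
grip_force: 60.6
t: 14.98
tool_pos: [0.4615, -0.2408, 0.0827]
tool_rot: [3.139, -0.068, 0.009]
contact_force: [11.0, -5.0, -15.2]
opening: 0.0327
grip_force: 60.7
top level 334 [ 0.4987 -0.1108] [0.113 0.025] 72.7 0.09689945747677353
shelf slope(+ = hinge high) [-0.0191  0.0025  0.0631] bench [0.0047 0.0044 0.0006] 1490 12896
  green 106 along -0.0009 -0.1083 0.0254
  white 14 along -0.0047 -0.0108 0.0012
scene level 371 [ 0.4981 -0.1141] [0.118 0.024] 72.2 0.09449208339834614
shelf slope(+ = hinge high) [-0.0217  0.0047  0.0617] bench [ 0.0019  0.0012 -0.0008] 949 14177
  green 91 along 0.0007 -0.0258 0.0242
  white 29 along -0.005 -0.0135 0.028
15.0833 [ 0.46144703 -0.24080183  0.08268394] -92.49091017211086 [  9.44234597  -3.97800374 -15.93136735]
```

```bash
python3 -m crank '0 0 0 0;0 0 0 0;0 0 0 0;0 0 0.03 0;0 0 0.04 0' 60
python3 -m crank '0 0 0.04 0;0 0 0.04 -0.03;0 0 0 -0.07;0.01 0.03 0 -0.067;0.015 0.05 0 0'
python3 -m crank '0.015 0.06 0 0;0.011 0.042 0 0;0 0 -0.02 0;0 0 -0.02 0;0 0 0 0' 0 30
python3 -m crank '0 0 -0.01 0;0 0 0 0;0 0 0 0;0 0 0 0;0 0 0 0'
python3 look.py s5
```

```text
t: 15.5
tool_pos: [0.4584, -0.2396, 0.1171]
tool_rot: [-3.139, 0.067, 0.005]
contact_force: [-0.6, -0.5, -0.6]
opening: 0.0516
grip_force: 0.0
t: 15.92
tool_pos: [0.4725, -0.2018, 0.1599]
tool_rot: [3.101, -0.488, 0.005]
contact_force: [0.1, 0.8, -0.1]
opening: 0.0513
grip_force: 0.0
t: 16.33
tool_pos: [0.4836, -0.1491, 0.1355]
tool_rot: [-3.105, 0.477, 0.006]
contact_force: [-0.2, 0.7, -0.1]
opening: 0.0002
grip_force: 0.0
t: 16.75
tool_pos: [0.4851, -0.1499, 0.1332]
tool_rot: [3.105, -0.479, 0.001]
contact_force: [0.1, -0.4, -0.4]
opening: 0.0001
grip_force: 0.0
top level 139 [ 0.5092 -0.0781] [0.044 0.024] 72.1 0.09637839153218608
shelf slope(+ = hinge high) [-0.0239  0.003   0.0632] bench [0.0042 0.0041 0.0006] 752 12827
  green 29 along 0.019 0.0055 0.0254
scene level 421 [ 0.4986 -0.1142] [0.116 0.024] 71.7 0.09493626477476536
shelf slope(+ = hinge high) [-0.0201  0.0016  0.0615] bench [ 0.0019  0.001  -0.0008] 1247 16110
  green 81 along 0.0034 -0.0258 0.0242
  white 8 along -0.0063 -0.0125 -0.0002
16.85 [ 0.48511975 -0.14970377  0.13315373] -107.5194090877037 [-0.16828798 -0.50988694  0.00326379]
```

View pics/s5.png

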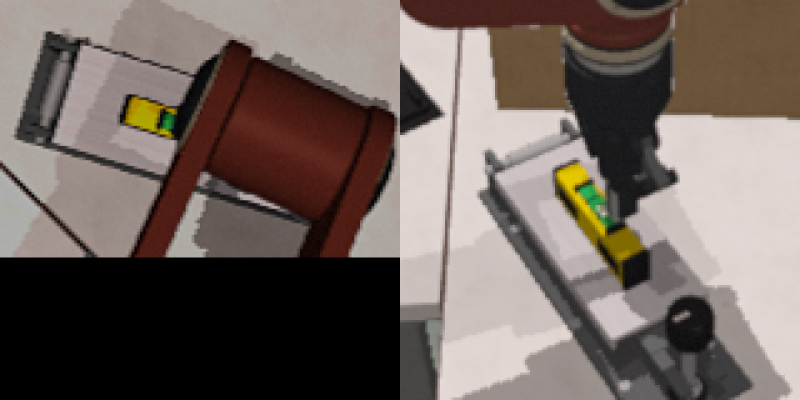

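The bubble now sits toward the foot end, scene panel (603,212), as expected for the unpressed shelf. The fingers are over the foot-end half of the level. Now I press.

```bash
python3 -m crank '0.003 0 -0.02 0;0 0 -0.02 0;0 0 -0.02 0;0 0 0 0;0 0 0 0'
python3 -m crank '0 0 -0.004 0;0 0 -0.004 0;0 0 0 0;0 0 0 0;0 0 0 0'
python3 -m crank '0 0 -0.003 0;0 0 -0.003 0;0 0 0 0;0 0 0 0;0 0 0 0'
```

```text
t: 17.27
tool_pos: [0.4854, -0.1489, 0.101]
tool_rot: [-3.104, 0.478, 0.005]
contact_force: [1.0, -0.7, 0.2]
opening: 0.0
grip_force: 0.0
t: 17.68
tool_pos: [0.4867, -0.1495, 0.0991]
tool_rot: [3.105, -0.478, 0.001]
contact_force: [-0.3, -0.0, -0.2]
opening: -0.0001
grip_force: 0.0
t: 18.1
tool_pos: [0.4866, -0.1495, 0.096]
tool_rot: [3.105, -0.478, 0.0]
contact_force: [-0.8, -0.7, 0.9]
opening: 0.0003
grip_force: 0.5
```

```bash
python3 -m crank '0 0 -0.002 0;0 0 -0.002 0;0 0 0 0;0 0 0 0;0 0 0 0'
python3 -m crank '0 0 -0.002 0;0 0 0 0;0 0 0 0;0 0 0 0;0 0 0 0'
```

```text
t: 18.52
tool_pos: [0.4866, -0.1496, 0.094]
tool_rot: [3.105, -0.478, 0.001]
contact_force: [-0.7, -1.5, 1.3]
opening: -0.0
grip_force: 1.0
t: 18.93
tool_pos: [0.4866, -0.1497, 0.0938]
tool_rot: [3.105, -0.478, 0.0]
contact_force: [-3.2, -0.0, 6.7]
opening: -0.0001
grip_force: 3.3
```

```bash
python3 -m crank '0 0 -0.002 0;0 0 0 0;0 0 0 0;0 0 0 0;0 0 0 0'
python3 -m crank '0 0 0 0;0 0 0 0;0 0 0 0;0 0 0 0;0 0 0 0'
python3 -m crank '0 0 0 0;0 0 0 0;0 0 0 0;0 0 0 0;0 0 0 0'
python3 look.py s6
python3 - <<'E'
from h import *
im,d,c=grab("scene"); save("s7",cv2.resize(im[245:300,290:345],(550,550),interpolation=cv2.INTER_NEAREST))
E
```

```text
t: 19.35
tool_pos: [0.4868, -0.1497, 0.0936]
tool_rot: [3.105, -0.478, 0.0]
contact_force: [-3.4, 0.1, 10.6]
opening: -0.0005
grip_force: 5.3
t: 19.77
tool_pos: [0.4868, -0.1497, 0.0936]
tool_rot: [3.105, -0.478, 0.0]
contact_force: [-4.5, 0.6, 10.1]
opening: -0.0002
grip_force: 5.3
t: 20.18
tool_pos: [0.4868, -0.1497, 0.0936]
tool_rot: [3.105, -0.478, 0.0]
contact_force: [-4.4, 0.2, 10.7]
opening: -0.0001
grip_force: 5.3
top level 133 [ 0.5098 -0.0761] [0.038 0.024] 72.4 0.09473019674248118
shelf slope(+ = hinge high) [ 0.0069 -0.0051  0.0599] bench [0.0041 0.0039 0.0006] 738 12800
  green 18 along 0.0201 0.0053 0.0245
scene level 340 [ 0.4987 -0.1143] [0.116 0.025] 72.8 0.09195392662951402
shelf slope(+ = hinge high) [0.0019 0.0023 0.0588] bench [ 0.002   0.0011 -0.0008] 1116 15987
  green 62 along 0.0054 -0.0248 0.0218
20.2833 [ 0.48679837 -0.14971794  0.09358384] -107.4897460919117 [-4.40816763  0.23014257 11.5739721 ]
```

View pics/s7.png

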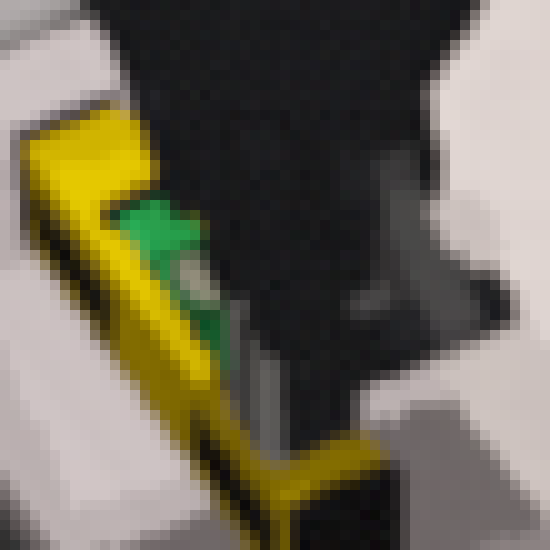

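Pressed with about 10.7 N, the bubble appears at crop (195,280) in the green vial, with the fingertips at (260,400). I check its offset.

Run:
```python
from h import *
im,d,c=grab("scene");h=cv2.cvtColor(im,cv2.COLOR_RGB2HSV);s=np.array([.297,.955])
for zz in(.095,.098):
    P=lambda u,v:(world(u,v,c,z=zz)[:2]-[.4987,-.1143])@s
    pts=[]
    for v in range(269,280):
        for u in range(304,314):
            if h[v,u,1]<110 and h[v,u,2]>90 : pts.append((u,v))
    pts=np.array(pts); print(pts.tolist() if zz<.096 else "",np.mean([P(*p) for p in pts]))
print(h[268:280,303:314,1]);print(h[268:280,303:314,2])
# yellow ends of level along axis
W=cloud(d,c);y=(h[...,0]>18)&(h[...,0]<35)&(h[...,1]>120)&(abs(W[...,2]-.092)<.006)&(abs(W[...,0]-.5)<.07)&(abs(W[...,1]+.11)<.09)
t=(W[y][:,:2]-[.4987,-.1143])@s; print(np.percentile(t,[0,1,99,100]))
```

```text
[[308, 270], [309, 270], [307, 271], [308, 271], [309, 271], [307, 272], [308, 272], [309, 272], [310, 272], [307, 273], [308, 273], [309, 273], [310, 273], [308, 274], [309, 274], [310, 274], [311, 274], [309, 275], [310, 275], [311, 275], [312, 278]] 0.002598198916631254
 0.00028399866242404686
[[160 193 192 192 190 193 181 118  34  23  27]
 [160 172 196 190 187 173 160 116  10  28  26]
 [221 133 188 184 135  73  55  56  20  38  27]
 [255 176 151 183  70  41  39  39  18  19  11]
 [255 255 151 170  72  39  41  41  37  21  59]
 [255 255 255 160  91  43  40  40  37   8  22]
 [255 255 255 223 134  76  51  42  40  44   7]
 [255 255 255 255 176 125  97  74  73  55  10]
 [255 255 255 255 255 175 153 168 152  85  15]
 [253 255 255 255 255 255 150 210 185 103  13]
 [255 245 255 255 255 255 192 163 198 104  10]
 [255 255 255 255 255 255 255 182 150 105  13]]
[[169 169 159 159 158 157 141  69  30  22  28]
 [167 168 159 157 149 121  97  46  26  27  29]
 [201 157 141 125 119 109 102  59  26  27  28]
 [217 142 115 131 113 132 125  79  29  27  24]
 [227 201 120 135 113 143 143 119  48  24  26]
 [225 226 196 131 106 130 147 135  82  32  23]
 [204 225 213 177 122 111 131 139 122  52  37]
 [176 214 214 197 132  96 103 110 101  69  80]
 [146 187 215 209 182 108  75  70  74  84  87]
 [132 149 187 207 207 179  78  79  87  89  81]
 [127 127 156 196 210 196 105  89  90  91  78]
 [130 127 135 169 202 208 180 105  90  90  80]]
[-0.05769446 -0.05729532  0.05610811  0.05746837]
```

```bash
python3 -c "
from station import ctrl
print(ctrl.get_obs()['contact_force']); print(ctrl.finish_job())"
```

```text
[-4.60427697 -0.20465817 10.54863688]
the job is handed in; nothing more can be done
None
```

I handed the job in at about 20 s: the lid stands aside on the bench, the level lies along the middle of the shelf, and the foot is turned about 1.3 rad clockwise. The hand is still pressing the level down on the seated shelf with about 10.5 N, and the camera puts the bubble 0 to 2.6 mm from the middle, most likely under 1 mm (limit 2 mm).

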